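# Put the trailer winch into slow gear

### The job

The trailer winch on the table is in free-wheel. Put it into slow gear: draw the gear lever out of the middle notch, throw it across and let it spring fully into the end notch whose tab has one bar, then turn the drum by hand, without forcing it, until you feel the dogs drop in and the drum stops dead. Leave the lever home in that notch, let go of everything, and do not disturb the other things on the table.

Things in the scene. Friction and masses are not known exactly. Their poses are not given: they have to be found in the camera images.
- winch: Two-speed hand winch, bolted down, base plate x -120..120, y -220..200 mm. Origin: on the table under the shaft; z up, y along the drum shaft (shaft at x = 0, z = 105 mm). Bare drum on the -y half, grey gearbox (x -75..75, y 35..165, top z = 150) with the gear lever on the +y half; its -x side looks to the robot. Bearing pedestal beyond the drum at y -202..-172, top z = 123 mm
- gate (a point): Centre of the middle notch, on the gate's top face (winch x = 0, y = 100, z = 222.5 mm), axes as the winch's. Gate: level plate 5 mm thick, x -44..60, y -66..66 from here; slot along y, x -26..-8, ends at y -40 and 40; three notches 16 mm wide open from its +x edge (x -8..7) at y = -32, 0, 32 mm. Middle notch, with a ring behind it: free-wheel; end notches: the gears
- pivot (a point): the gear lever's pivot point, x = 0, y = 100, z = 145 mm in the winch's frame
- knob (a point): centre of the lever's black ball knob (36 mm diameter), 135 mm from the pivot along the 10 mm round stem. Upright in the middle notch at the start, 280 mm over the table. A firmly held knob does not turn in the fingers: let the tool tilt with the lever as it leans and swings
- stem (a point): point on the axis of the lever's stem, 79 mm from the pivot, about level with the gate plate
- shifter (a joint): swing of the lever along the slot about the pivot, rad: 0 upright (middle notch), + towards the winch's +y, range +-0.47; +-0.38 to 0.43 in the end notches (knob 53 mm along y, 11 mm lower). Light friction, and about 1 N more at the knob as the dogs' spring is loaded near an end notch
- lever (a joint): sideways lean of the lever, rad: 0 fully in a notch, + drawn out towards the winch's -x, at most 0.255. A spring presses it into the notches: about 5 N at the knob at 0, 11 N drawn out. The stem clears the notches from about 0.18 (knob drawn 24 mm). Let go over a notch it springs in by itself; let go between notches it stays leaning on the plate's edge
- mark_one: aluminium tab 42 x 32 mm riveted on the gate plate on the +x side of one end notch, with ONE raised dark bar 34 mm long and 6 mm proud: slow gear. Origin: centre of its underside, 33 mm in +x from the stem's place in that notch; axes as the winch's. It may be at either end of the gate
- mark_two: the same kind of tab with TWO raised bars, at the other end notch: fast gear. Origin and axes as mark_one
- drum: bare rope drum, origin on its axis at mid-length (winch y = -66.5, z = 105 mm), own y along the axis. Barrel 64 mm across, two flanges 150 mm across and 8 mm thick. Free, it turns by hand either way against 4 to 8 N at the rim and stays where it is left; its visible angle does not tell where the dogs inside are. In gear it stops dead, with about 20 degrees of play
- rim (a point): top of the drum's outer (-y) flange, on the rim: 75 mm above the shaft, 180 mm over the table, in the flange's middle plane. Does not turn with the drum. The rim can be pinched here from above, across its 8 mm (closing along the winch's y), and led in an arc about the shaft; a pinch with 20 to 25 N is enough
- dogs: dog sleeve hidden in the gearbox; origin its centre, on the shaft: winch y = 100 mm in free-wheel, 110 or 90 fully in gear (the side the lever leans to), about 103 or 97 with the lever in a gear notch but the dogs tooth on tooth. A spring in the fork drops it in by itself when the turned drum (up to 60 degrees, either way) brings tooth to gap; at the start tooth meets tooth
- crank: loose cranked handle of the winch, flat 200 mm bar with an upright black grip, lying beside the winch's gearbox end. Origin: middle of the bar's underside
- spanner: steel spanner, 200 mm, lying on the base plate along its -x edge. Origin: under its middle
- grease_tin: steel tin, 74 mm across, 85 mm high, behind the winch (+x side). Origin: centre of its underside
- mug: white mug, 80 mm across, 95 mm high, behind the winch. Origin: centre of its underside
- bottle: green wine bottle, 72 mm across, 260 mm high. Origin: centre of its underside
- trophy: brass cup on a foot, 84 mm across, 166 mm high. Origin: centre of its underside
- vase: white vase, 96 mm across, 205 mm high. Origin: centre of its underside

How it is judged:
By the outcome, as a careful person would: the job done as asked, in the order asked, and still so for the second after the job is handed in, with the robot touching nothing.
It also fails if it takes over 67 s, if anything falls off the work surface, if the arm or the gripper's body presses on something with over 40 N, if the wrist force passes 120 N, or if a joint passes its speed limit or range.

### The arm

A 7-joint arm with a two-finger parallel gripper is mounted at the origin on the work surface. World frame = base frame: x ahead of the robot, y to its left, z up, the work surface at z = 0. Lengths are in m, angles in degrees, forces in N, time in s.
With the tool pointing down it reaches from about 0.425 to 0.875 m from the base axis. Payload 9.9 kg.
Tool frame: the origin (TCP) lies on the centre line of the jaws, within the pads' length; the fingertips stand ctrl.tip_reach ahead of it and the grasp point (between the pads) lies 2 mm behind it (ctrl.tip_reach is the distance from the TCP to the fingertips, in m); z points along the fingers, y is the line along which they close (so a half turn about z gives the same grasp; the last joint's range is limited). The gripper opens to 85 mm and grips with 20 to 120 N. Pads are 22 mm wide; open, the fingers measure 114 mm over their backs; the gripper's body (76 mm by 85 mm) begins 54 mm behind the grasp point. The pads swing forward as they close: fully open they stand 13 mm farther back than shut.
Start: joints at [-78.426, 32.985, 1.427, 82.34, -0.859, 64.687, -3.237], TCP at [0.19, 0.648, 0.224] pointing down, gripper open.
Joint ranges: [-157.87, 157.87], [-19.46, 123.44], [-87.15, 90], [11.01, 140.99], [-62.26, 242.26], [9.8, 113.94], [-161.44, 161.44]. Speed limits (degrees/s): [127.2, 127.2, 172.46, 172.46, 180, 180, 180].

### API

Orientations are given as [roll, pitch, yaw] about the fixed x, y, z axes, in that order (R = Rz(yaw) Ry(pitch) Rx(roll)).
In Python, from bench import ctrl, cams, finder gives the robot as it stands.
- The arm moves only by the tool drive_tool, never from a script. Its argument "rows" is a list that holds one entry, the list of rows, each a list of 4 numbers: the shift along the tool's x, y, z in units of 0.2 m (1.0 is 0.2 m), then the turn about the tool's z in units of 180 degrees (1.0 is 180 degrees). A call has 1 to 20 rows; each row is the pose to reach, as a shift and turn from the pose commanded when the call began, along the tool's axes at that moment, turning the shorter way round; what a row does not reach only later rows make up. A row lasts 1/8 s, in which the tool goes at most 62.5 mm and 10.7 degrees, less where a joint would pass 70% of its speed; a pose out of reach is approached as far as the arm can. A call with a number of a shift or a turn outside -1 to 1 is refused whole. A call with a gripper value outside its range is refused whole. "fingers" is the finger opening in mm, from 0 to 85.4, set as the call begins (left out, the last holds). The fingers move at their own pace and stop on an object; "newtons" is the grip in N (left out, the last holds). Time passes only in rows, so rows that repeat a pose let the fingers close. It gives the time, the measured TCP pose, the force, the opening and the grip force at its end, in the units of the state.
- ctrl.get_state(): the state, without advancing time (a new reading comes with each control period).
- cams.capture(name): name is "side" or "top" or "wrist"; returns the picture (384x512x3 uint8, red, green, blue); there is no depth.
- cams.get_calibration(name): a dict with "fx", "fy", "cx", "cy" (pixels), "D" ([k1, k2, p1, p2, k3] as OpenCV has them; the pictures are not rectified), "R" (3x3) and "t" (3): a world point X has camera coordinates R X + t. Camera axes: x right, y down, z forward; pixel columns grow to the right and rows downward; lengths in m; the calibration is good to about 2 mm. A picture is of the moment at which its call begins: read the wrist's pose just before it. get_calibration takes no time and is no camera call; for the wrist camera it gives the pose at the moment of the call.
- ctrl.sign_off(): hands the job in; it is judged then, once.
Trained networks look in the newest picture that a camera, given by its name, has taken for a name from the list of things; names that differ only in an ending like _2 or _b are one class to them, and where a whole thing is asked for, a point or a joint stands for the part that bears it (a point fixed in the world has none). Each returns a list of dicts, best first, with "conf" (0 to 1); they miss things now and then, are a little off and sometimes report something else, mostly with a low value. They report only what shows in the picture. A call takes as long as a camera call.
- finder.search_frame(camera, query): "point" ([x, y, z] in m, in the coordinates of the camera as it stood for that picture, good to about 4 mm: the middle of the surface that is visible of it).
- finder.mark_of(camera, query): "point" ([x, y, z] in m, in the coordinates of the camera as it stood for that picture, good to about 4 mm: a listed point, or the origin of a listed thing).
The state is a dict: "t": time; "joints": joint angles; "joint_vel": joint speeds; "joint_torque": joint torques, N m; "position": TCP position; "tcp_rot": TCP orientation; "wrist_force": force on the tool from outside, world axes, zero at the start; "moment": the same for the moment, N m; "grip_width": finger opening in m; "grip_force": force on a finger pad.
Only numpy, scipy, OpenCV 4.12 (cv2) and the standard library are available. Lean on these libraries where they do the work, as an engineer would, in place of code of your own. Each camera call takes 0.05 s, during which the arm holds its last target. There are 200 camera calls.

## Working session

There is one attempt and no reset: what is moved stays moved. The work goes in short steps, Python scripts to look and compute and a tool call to move; the robot and the scene stay as the last step left them, time stands still between calls to the robot, and variables do not carry over. Pictures are saved under pics/ and viewed, at most 10 in all, crops included, and the job is handed in when it is done.

Besides the shell and the picture viewer there is one more tool, called after "Call:" as name(argument=value, ...), one argument or row to a line, values as JSON. drive_tool: Moves the arm, as the interface text tells. Shifts and turns lie within -1 to 1; 1 stands for 0.2 m of shift or 180 degrees of turn. Its arguments: {"type":"object","properties":{"rows":{"type":"array"},"fingers":{"type":"number"},"newtons":{"type":"number"}},"required":["rows"]}

```bash
mkdir -p pics; ls; cat > h.py <<'E'
import numpy as np, cv2
from bench import ctrl,cams,finder
from scipy.spatial.transform import Rotation as Ro
def shot(c,f=None):
    cal=cams.get_calibration(c); im=cams.capture(c)
    if f: cv2.imwrite('pics/'+f,cv2.cvtColor(im,cv2.COLOR_RGB2BGR))
    return cal,im
def W(cal,p): return np.array(cal['R']).T@(np.array(p)-np.array(cal['t']))
def find(c,cal,names,fn='mark_of'):
    for n in names:
        for d in getattr(finder,fn)(c,n)[:2]:
            print(c,n,round(d['conf'],2),W(cal,d['point']).round(4))
def st():
    s=ctrl.get_state(); print({k:np.round(s[k],4) for k in ('t','joints','position','tcp_rot','wrist_force','grip_width','grip_force')}); return s
E
python3 - <<'E'
from h import *
st(); print(ctrl.tip_reach)
for c in ('top','side'):
    cal,im=shot(c,c+'1.png')
    find(c,cal,['winch','gate','knob','pivot','mark_one','mark_two','rim','drum','stem'])
E
```

```text
pics
{'t': np.float64(0.0), 'joints': array([-78.4247,  33.0322,   1.4237,  82.384 ,  -0.8592,  64.6861,
        -3.2377]), 'position': array([0.1902, 0.6472, 0.2233]), 'tcp_rot': array([-1.799085e+02,  5.100000e-03,  1.636246e+02]), 'wrist_force': array([-1.0008, -0.1809, -0.2829]), 'grip_width': np.float64(0.0853), 'grip_force': np.float64(0.0)}
0.017
top winch 0.88 [ 0.5231 -0.0724 -0.0015]
top gate 0.65 [0.4947 0.0223 0.2217]
top gate 0.45 [ 5.383e-01 -1.000e-04  2.190e-01]
top knob 0.43 [0.5012 0.027  0.2847]
top knob 0.15 [ 0.4364 -0.4255 -0.0012]
top pivot 0.9 [0.4964 0.0239 0.1473]
top pivot 0.61 [ 0.4393  0.1926 -0.0022]
top mark_one 0.57 [0.5225 0.0658 0.2215]
top mark_two 0.47 [0.5348 0.0021 0.2209]
top mark_two 0.45 [6.716e-01 4.383e-01 2.000e-04]
top rim 0.62 [ 0.5539 -0.2088  0.1797]
top rim 0.44 [0.5393 0.0032 0.2204]
top drum 0.91 [ 0.5405 -0.1395  0.1031]
top drum 0.71 [ 5.248e-01 -6.970e-02 -2.000e-04]
side gate 0.98 [0.496  0.0268 0.2241]
side knob 0.7 [0.4984 0.0239 0.2793]
side pivot 0.91 [0.4953 0.0288 0.1461]
side mark_one 0.67 [0.5254 0.0695 0.2234]
side mark_two 0.42 [0.5425 0.004  0.2236]
side rim 0.59 [ 0.5543 -0.1974  0.1822]
side rim 0.58 [0.5008 0.0284 0.2779]
side drum 0.74 [ 0.5365 -0.1314  0.1043]
side drum 0.41 [ 0.7212 -0.1399  0.001 ]
side stem 0.5 [0.5    0.0265 0.2257]
```

View pics/top1.png

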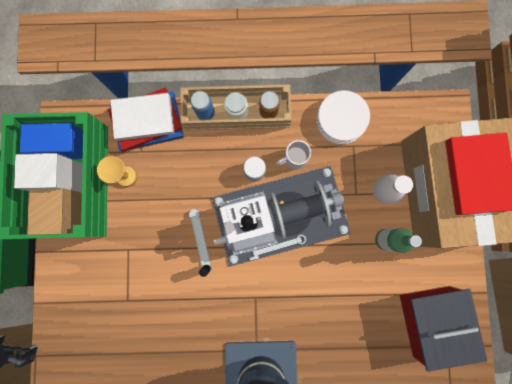

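View pics/side1.png

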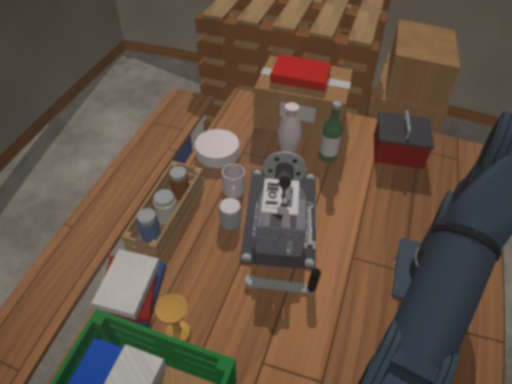

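```bash
python3 - <<'E'
from h import *
cal=cams.get_calibration('top')
a=[]
im=cv2.imread('pics/top1.png')
p,_=cv2.projectPoints(np.array([[0.5,0.026,0.222],[.53,.035,.222]]),cv2.Rodrigues(np.array(cal['R']))[0],np.array(cal['t']),np.array([[cal['fx'],0,cal['cx']],[0,cal['fy'],cal['cy']],[0,0,1]]),np.array(cal['D']))
print(p)
u,v=p[1,0].astype(int)
cv2.imwrite('pics/topc.png',cv2.resize(im[max(v-45,0):v+45,u-60:u+60],None,fx=6,fy=6,interpolation=cv2.INTER_CUBIC))
# fit winch pose from found points
E
```

```text
[[[247.39290865 221.02739262]]

 [[243.97781313 210.5135175 ]]]
```

View pics/topc.png

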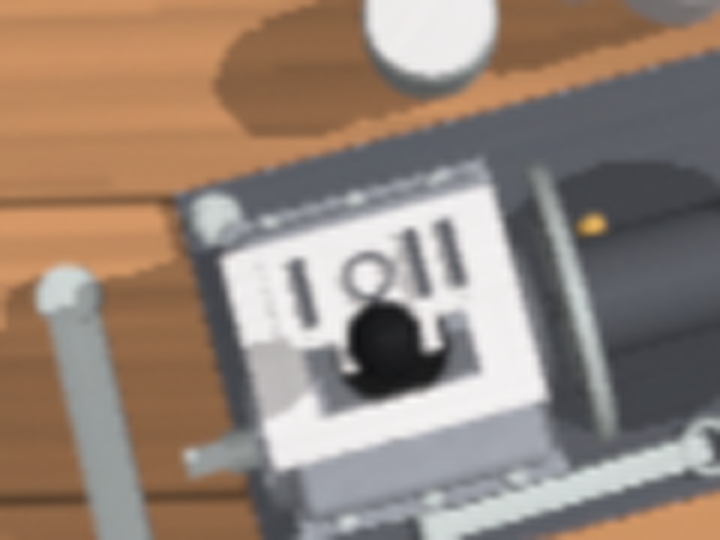

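One-bar tab is on the world +y (image left) end of the gate, in agreement with the finder, at about (300,290) in the crop. The ring tab is at (370,275), the two bars at (435,255), and the knob at (385,340). The winch is yawed about 14°. Next I move above the knob, with the fingers closing along the winch's y.

Call:
drive_tool(
  rows=[
    [[-0.2, -0.2, -0.6, 0], [-0.5, -0.5, -0.8, 0], [-0.78, -0.85, -0.8, 0], [-0.78, -0.85, -0.8, 0], [-0.78, -0.85, -0.8, 0], [-0.78, -0.85, -0.8, 0]],
  ],
  fingers=70,
  newtons=22,
)

```text
t: 1.75
position: [0.2945, 0.438, 0.3864]
tcp_rot: [179.8, 0.1, 163.3]
wrist_force: [-1.0, 0.6, -0.3]
grip_width: 0.0698
grip_force: 0.0
```

Call:
drive_tool(
  rows=[
    [[-0.4, -0.42, 0, 0], [-0.78, -0.85, 0, 0], [-0.78, -0.85, 0, 0], [-0.78, -0.85, 0, 0], [-0.78, -0.85, 0, 0], [-0.78, -0.85, 0, 0]],
  ],
)

```text
t: 2.5
position: [0.3933, 0.2347, 0.3839]
tcp_rot: [180.0, -0.0, 163.7]
wrist_force: [0.2, 0.2, 0.7]
grip_width: 0.0701
grip_force: 0.0
```

Call:
drive_tool(
  rows=[
    [[-0.3, -0.3, 0, -0.05], [-0.5, -0.55, 0, -0.1], [-0.78, -0.85, 0, -0.17], [-0.78, -0.85, 0, -0.17], [-0.78, -0.85, 0, -0.17], [-0.78, -0.85, 0, -0.17], [-0.78, -0.85, 0, -0.17], [-0.78, -0.85, 0, -0.17]],
  ],
)

```text
t: 3.5
position: [0.4953, 0.028, 0.3841]
tcp_rot: [180.0, 0.0, -165.6]
wrist_force: [-0.1, 0.8, -0.4]
grip_width: 0.0701
grip_force: 0.0
```

```bash
python3 - <<'E'
from h import *
st()
for c in ('wrist','top'):
    cal,im=shot(c,c+'2.png')
    find(c,cal,['winch','gate','knob','pivot','mark_one','mark_two','rim','drum','stem'])
E
```

```text
{'t': np.float64(3.5), 'joints': array([-23.6468,  11.4883,  19.1234,  92.7282,  -3.8736,  76.4332,
       100.4035]), 'position': array([0.4953, 0.028 , 0.3841]), 'tcp_rot': array([ 1.799758e+02,  2.700000e-03, -1.656271e+02]), 'wrist_force': array([-0.0671,  0.8341, -0.3707]), 'grip_width': np.float64(0.0701), 'grip_force': np.float64(0.0)}
wrist winch 0.56 [ 0.5246 -0.0692 -0.0019]
wrist winch 0.35 [6.755e-01 4.341e-01 5.000e-04]
wrist knob 0.72 [ 0.4435  0.1914 -0.0031]
wrist knob 0.69 [0.4997 0.0295 0.28  ]
wrist pivot 0.64 [0.5014 0.0291 0.1448]
wrist pivot 0.21 [ 5.285e-01 -6.980e-02  2.000e-04]
wrist mark_one 0.75 [0.531  0.0661 0.2205]
wrist mark_two 0.78 [0.5394 0.0049 0.2209]
wrist rim 0.94 [ 0.5544 -0.2064  0.1779]
wrist drum 0.79 [ 0.535  -0.1365  0.1053]
wrist stem 0.86 [0.5017 0.0262 0.2227]
wrist stem 0.56 [ 0.5361 -0.1337  0.108 ]
top winch 0.61 [ 0.5194 -0.0713 -0.0009]
top gate 0.65 [ 0.7222 -0.1382  0.0009]
top gate 0.25 [ 0.4342 -0.4282 -0.0016]
top mark_two 0.19 [ 0.5251 -0.0705 -0.0007]
top rim 0.95 [ 0.5547 -0.2064  0.1815]
top drum 0.85 [ 0.5393 -0.1387  0.1021]
top stem 0.3 [ 0.443   0.1898 -0.0051]
```

View pics/wrist2.png

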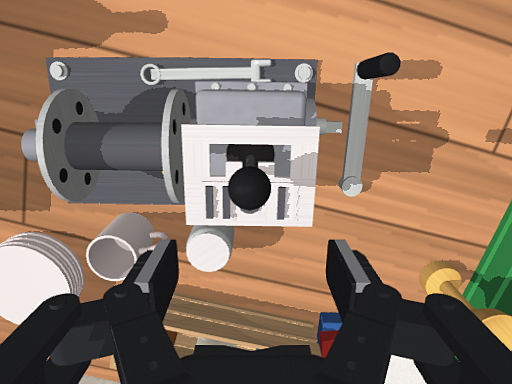

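The wrist picture shows the knob at (250,188), the gate square to the image, and the one-bar tab at (282,202). So tool +x is winch −x and tool +y is winch +y. Now I lower and grip.

Call:
drive_tool(
  rows=[
    [[-0.014, -0.008, 0.2, 0], [-0.014, -0.008, 0.4, 0], [-0.014, -0.008, 0.53, 0], [-0.014, -0.008, 0.53, 0], [-0.014, -0.008, 0.53, 0]],
  ],
)

```text
t: 5.12
position: [0.4993, 0.0255, 0.2792]
tcp_rot: [-180.0, 0.1, -165.8]
wrist_force: [0.6, 0.3, 0.9]
grip_width: 0.0703
grip_force: 0.0
```

Call:
drive_tool(
  rows=[
    [[0, 0, 0, 0], [0, 0, 0, 0], [0, 0, 0, 0], [0, 0, 0, 0], [0, 0, 0, 0], [0, 0, 0, 0]],
  ],
  fingers=20,
  newtons=22,
)

```text
t: 5.88
position: [0.4991, 0.0256, 0.2789]
tcp_rot: [180.0, 0.1, -165.8]
wrist_force: [-0.2, 0.3, 5.8]
grip_width: 0.0301
grip_force: 20.9
```

```bash
python3 - <<'E'
from h import *
st()
cal,im=shot('wrist','wrist3.png')
find('wrist',cal,['knob','stem','pivot','gate'])
cv2.imwrite('pics/w3.png',cv2.resize(cv2.imread('pics/wrist3.png')[120:384,100:420],None,fx=2,fy=2))
E
```

```text
{'t': np.float64(5.875), 'joints': array([-22.3499,  15.7124,  18.5468, 103.8129,  -5.6585,  61.2837,
       102.4915]), 'position': array([0.4991, 0.0256, 0.2789]), 'tcp_rot': array([ 1.799959e+02,  8.930000e-02, -1.657754e+02]), 'wrist_force': array([-0.1887,  0.2893,  5.7506]), 'grip_width': np.float64(0.0301), 'grip_force': np.float64(20.8608)}
wrist knob 0.9 [0.4984 0.0226 0.28  ]
wrist stem 0.93 [0.5019 0.0245 0.2243]
wrist pivot 0.59 [0.4996 0.0297 0.1467]
wrist gate 0.65 [0.5016 0.0263 0.2301]
wrist gate 0.48 [0.5268 0.0655 0.221 ]
```

View pics/w3.png

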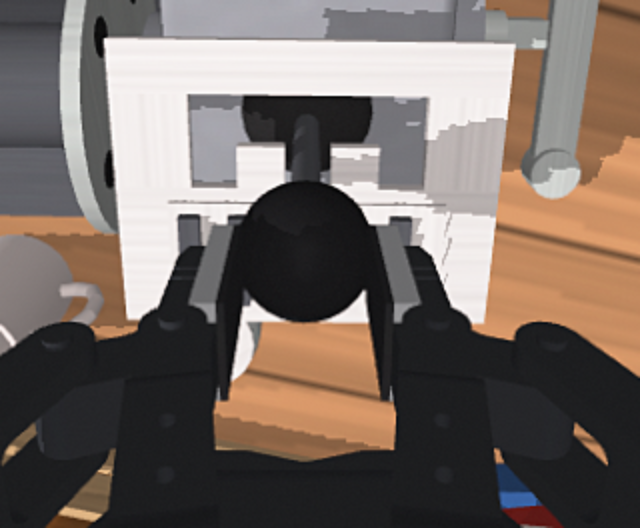

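The knob is centred between the pads, so I draw it out.

Call:
drive_tool(
  rows=[
    [[0.03, 0, 0.001, 0], [0.06, 0, 0.003, 0], [0.09, 0, 0.006, 0], [0.12, 0, 0.011, 0], [0.145, 0, 0.016, 0], [0.145, 0, 0.016, 0]],
  ],
)

```text
t: 6.88
position: [0.4736, 0.0192, 0.277]
tcp_rot: [-180.0, 0.5, -165.7]
wrist_force: [7.4, 2.6, 10.3]
grip_width: 0.0298
grip_force: 21.1
```

```bash
python3 - <<'E'
from h import *
s=st(); print(np.round(s['moment'],2))
cal,im=shot('wrist','wrist4.png')
find('wrist',cal,['knob','stem'])
cv2.imwrite('pics/w4.png',cv2.resize(cv2.imread('pics/wrist4.png')[80:344,100:420],None,fx=2,fy=2))
E
```

```text
{'t': np.float64(6.875), 'joints': array([-22.7137,  13.1876,  18.667 , 107.5418,  -4.9254,  59.5637,
       102.2311]), 'position': array([0.4736, 0.0192, 0.277 ]), 'tcp_rot': array([-179.9775,    0.4727, -165.7278]), 'wrist_force': array([ 7.3976,  2.6467, 10.2581]), 'grip_width': np.float64(0.0298), 'grip_force': np.float64(21.1159)}
[ 0.61 -1.74  0.14]
wrist stem 0.78 [0.4891 0.0217 0.2222]
```

View pics/w4.png

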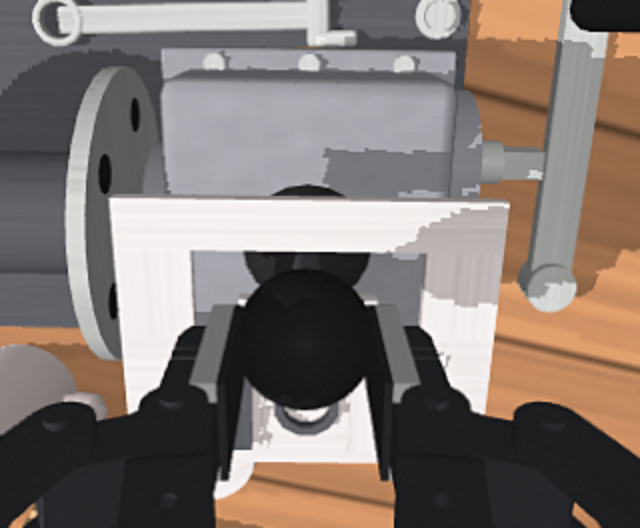

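The stem is just clear of the notch, at a lean of about 0.195. I draw it a little farther, then throw towards +y along the arc.

Call:
drive_tool(
  rows=[
    [[0.02, 0, 0.003, 0], [0.03, 0, 0.004, 0], [0.03, 0.04, 0.005, 0], [0.03, 0.08, 0.01, 0], [0.03, 0.12, 0.017, 0], [0.03, 0.16, 0.025, 0], [0.03, 0.2, 0.036, 0], [0.03, 0.24, 0.05, 0], [0.03, 0.275, 0.062, 0], [0.03, 0.275, 0.062, 0], [0.03, 0.275, 0.062, 0]],
  ],
  newtons=20,
)

```text
t: 8.4
position: [0.4567, 0.0739, 0.2683]
tcp_rot: [179.8, 0.9, -165.6]
wrist_force: [-1.0, 9.8, 47.1]
grip_width: 0.0226
grip_force: 33.0
```

```bash
python3 - <<'E'
from h import *
s=st(); print(np.round(s['moment'],2))
cal,im=shot('wrist','wrist5.png')
find('wrist',cal,['knob','stem'])
cv2.imwrite('pics/w5.png',cv2.resize(cv2.imread('pics/wrist5.png')[80:344,100:420],None,fx=2,fy=2))
E
```

```text
{'t': np.float64(8.4), 'joints': array([-28.3342,  12.2495,  16.7704, 110.078 ,  -4.4523,  57.3397,
        94.7834]), 'position': array([0.4567, 0.0739, 0.2683]), 'tcp_rot': array([ 179.8012,    0.925 , -165.6414]), 'wrist_force': array([-0.9575,  9.821 , 47.0528]), 'grip_width': np.float64(0.0226), 'grip_force': np.float64(32.9554)}
[ 1.94 -0.17  0.04]
wrist knob 0.57 [0.4607 0.0708 0.2648]
wrist stem 0.2 [ 0.5389 -0.1324  0.1077]
```

View pics/w5.png

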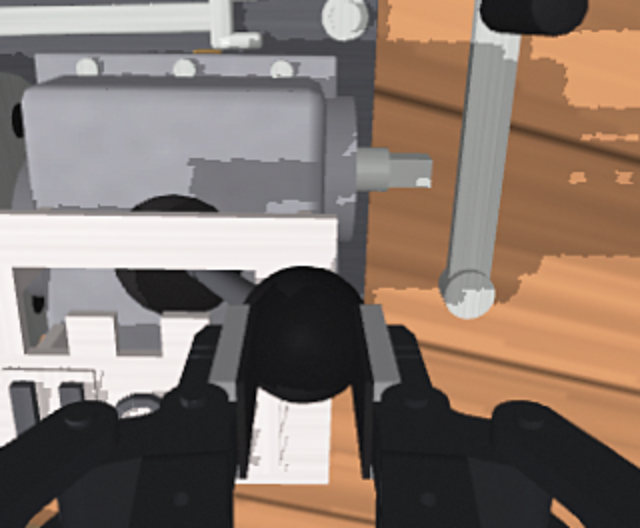

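The lever is at the slot's end (the stem passes under the plate edge at about (240,285)). The tool is pushed up with 47 N because the pads sit a little high on the ball. I let it into the notch and ease back in y.

Call:
drive_tool(
  rows=[
    [[-0.03, -0.006, 0, 0], [-0.06, -0.01, -0.005, 0], [-0.09, -0.012, -0.01, 0], [-0.12, -0.012, -0.014, 0], [-0.14, -0.012, -0.016, 0], [-0.14, -0.012, -0.016, 0]],
  ],
)

```text
t: 9.3
position: [0.4834, 0.0799, 0.271]
tcp_rot: [179.7, 0.8, -165.6]
wrist_force: [-1.5, 14.6, 40.6]
grip_width: 0.0229
grip_force: 31.3
```

Call:
drive_tool(
  rows=[
    [[0, 0, 0, 0], [0, 0, 0, 0], [0, 0, 0, 0], [0, 0, 0, 0]],
  ],
  fingers=75,
)

```text
t: 9.8
position: [0.4786, 0.0746, 0.2653]
tcp_rot: [-180.0, -0.1, -165.8]
wrist_force: [-0.0, -0.4, -0.1]
grip_width: 0.0749
grip_force: 0.0
```

Call:
drive_tool(
  rows=[
    [[0, 0, -0.2, 0], [0, 0, -0.4, 0], [0, 0, -0.55, 0], [0, 0, -0.55, 0], [0, 0, -0.55, 0]],
  ],
)

```text
t: 10.42
position: [0.4785, 0.0747, 0.3749]
tcp_rot: [-180.0, -0.1, -165.8]
wrist_force: [0.7, 1.1, -0.0]
grip_width: 0.0752
grip_force: 0.0
```

```bash
python3 - <<'E'
from h import *
s=st()
for c in ('wrist','top','side'):
    cal,im=shot(c,c+'6.png')
    find(c,cal,['knob','stem','dogs','rim','drum','mark_one'])
a=cv2.imread('pics/wrist6.png')
cv2.imwrite('pics/w6.png',a)
E
```

```text
{'t': np.float64(10.425), 'joints': array([-28.6045,  10.5246,  17.6725,  95.1857,  -3.2862,  74.8701,
        93.8712]), 'position': array([0.4785, 0.0747, 0.3749]), 'tcp_rot': array([-1.799971e+02, -7.040000e-02, -1.657800e+02]), 'wrist_force': array([ 0.6666,  1.127 , -0.0218]), 'grip_width': np.float64(0.0752), 'grip_force': np.float64(0.0)}
wrist knob 0.93 [0.4854 0.0769 0.268 ]
wrist stem 0.95 [0.4928 0.056  0.2185]
wrist drum 0.79 [ 0.5355 -0.134   0.1046]
wrist mark_one 0.72 [0.5276 0.0626 0.2201]
top stem 0.73 [ 0.5531 -0.2032  0.1791]
top dogs 0.65 [ 0.5538 -0.2048  0.181 ]
top dogs 0.53 [ 0.5245 -0.0708  0.0031]
top rim 0.79 [ 0.5552 -0.206   0.1785]
top drum 0.74 [ 0.542  -0.1395  0.1061]
side knob 0.59 [0.4853 0.0812 0.2684]
side stem 0.65 [0.4936 0.0564 0.2152]
side stem 0.41 [0.4969 0.0304 0.1442]
side dogs 0.73 [0.5207 0.068  0.223 ]
side rim 0.91 [ 0.5553 -0.1991  0.1812]
side rim 0.68 [ 0.4313 -0.429   0.0029]
side drum 0.91 [ 0.5368 -0.1318  0.1096]
side mark_one 0.42 [0.524  0.0684 0.2231]
```

View pics/w6.png

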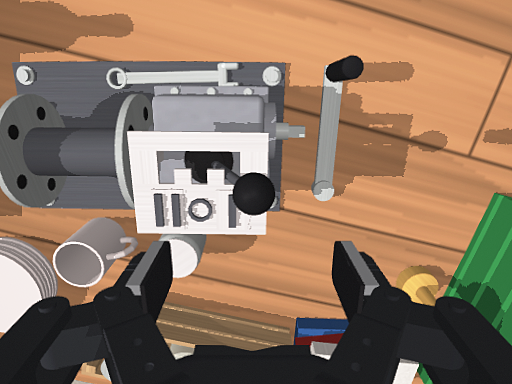

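The knob is at (.4854,.0785), exactly where home in the one-bar notch should be: the stem sits in the right-hand notch (245,180) by the single bar (232,210). Next is the drum rim.

Call:
drive_tool(
  rows=[
    [[-0.01, -0.3, 0, 0], [-0.014, -0.6, 0, 0], [-0.014, -0.725, 0, 0], [-0.014, -0.725, 0, 0], [-0.014, -0.725, 0, 0]],
  ],
  fingers=45,
)

```text
t: 12.1
position: [0.5172, -0.0641, 0.3756]
tcp_rot: [180.0, -0.0, -165.7]
wrist_force: [-0.3, -0.1, -0.4]
grip_width: 0.0449
grip_force: 0.0
```

Call:
drive_tool(
  rows=[
    [[-0.01, -0.3, 0, 0], [-0.014, -0.6, 0.1, 0], [-0.014, -0.725, 0.3, 0], [-0.014, -0.725, 0.4, 0], [-0.014, -0.725, 0.4, 0], [-0.014, -0.725, 0.4, 0]],
  ],
)

```text
t: 12.85
position: [0.5563, -0.2038, 0.2968]
tcp_rot: [-180.0, 0.1, -165.7]
wrist_force: [0.1, 0.1, 0.1]
grip_width: 0.0447
grip_force: 0.0
```

```bash
python3 - <<'E'
from h import *
s=st()
for c in ('wrist','top','side'):
    cal,im=shot(c,c+'7.png')
    find(c,cal,['rim','drum','knob'])
E
```

```text
{'t': np.float64(12.85), 'joints': array([ -0.1831,  24.1883,  24.4026,  89.4546, -10.5167,  68.556 ,
       130.5023]), 'position': array([ 0.5563, -0.2038,  0.2968]), 'tcp_rot': array([-1.799842e+02,  8.030000e-02, -1.656664e+02]), 'wrist_force': array([0.0812, 0.0868, 0.0809]), 'grip_width': np.float64(0.0447), 'grip_force': np.float64(0.0)}
wrist rim 0.82 [ 0.5563 -0.2108  0.1816]
wrist rim 0.62 [0.6853 0.0033 0.0015]
wrist drum 0.75 [ 0.539  -0.1328  0.1063]
top rim 0.81 [ 0.5548 -0.2073  0.1785]
top drum 0.62 [ 0.5397 -0.1386  0.1026]
top knob 0.54 [0.491  0.0792 0.2689]
side rim 0.91 [ 0.5565 -0.1991  0.1819]
side drum 0.73 [ 0.5347 -0.1285  0.1041]
side drum 0.34 [0.5208 0.0672 0.2248]
side knob 0.63 [ 0.5394 -0.1319  0.106 ]
side knob 0.57 [0.4866 0.0794 0.2688]
```

View pics/wrist7.png

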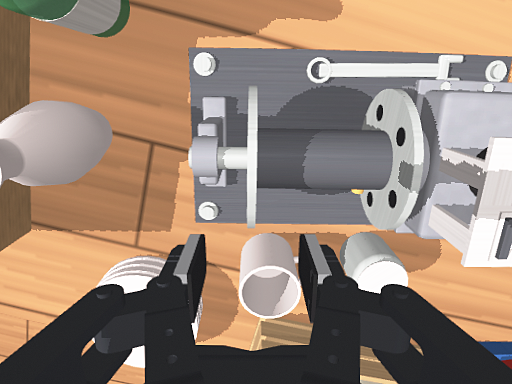

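The outer flange shows edge-on at column 252, midway between the fingers (188 and 318). I go down and pinch.

Call:
drive_tool(
  rows=[
    [[0, -0.006, 0.25, 0], [0, -0.006, 0.45, 0], [0, -0.006, 0.59, 0], [0, -0.006, 0.59, 0], [0, -0.006, 0.59, 0]],
  ],
)

```text
t: 14.08
position: [0.5565, -0.2066, 0.1789]
tcp_rot: [-179.9, 0.1, -165.8]
wrist_force: [0.4, -0.2, 0.2]
grip_width: 0.0449
grip_force: 0.0
```

Call:
drive_tool(
  rows=[
    [[0, 0, 0, 0], [0, 0, 0, 0], [0, 0, 0, 0], [0, 0, 0, 0], [0, 0, 0, 0], [0, 0, 0, 0]],
  ],
  fingers=0,
  newtons=22,
)

```text
t: 14.82
position: [0.5559, -0.2061, 0.1777]
tcp_rot: [180.0, -0.0, -165.8]
wrist_force: [-0.3, -0.1, -0.3]
grip_width: -0.0001
grip_force: 0.0
```

The fingers shut on nothing, so I look.

```bash
python3 - <<'E'
from h import *
s=st()
for c in ('wrist','top','side'):
    cal,im=shot(c,c+'8.png')
    find(c,cal,['rim','drum'])
a=cv2.imread('pics/wrist8.png'); b=cv2.imread('pics/side8.png')[130:250,220:360]
b=cv2.resize(b,(448,384),interpolation=cv2.INTER_CUBIC)
cv2.imwrite('pics/w8.png',cv2.resize(np.hstack([a[:,100:440],b]),None,fx=1,fy=1))
E
```

```text
{'t': np.float64(14.825), 'joints': array([  1.6443,  30.1279,  22.1527,  99.3732, -13.6765,  53.1686,
       133.5705]), 'position': array([ 0.5559, -0.2061,  0.1777]), 'tcp_rot': array([ 1.799978e+02, -5.200000e-03, -1.657728e+02]), 'wrist_force': array([-0.3125, -0.0701, -0.3447]), 'grip_width': np.float64(-0.0001), 'grip_force': np.float64(0.0)}
wrist rim 0.61 [ 0.5574 -0.209   0.1817]
wrist drum 0.67 [ 0.5381 -0.1347  0.1039]
top rim 0.6 [ 0.5547 -0.2078  0.1792]
top rim 0.51 [0.4885 0.0564 0.2171]
top drum 0.97 [ 0.5386 -0.1401  0.1021]
side rim 0.86 [ 0.5555 -0.2003  0.1801]
side drum 0.88 [ 0.5344 -0.1315  0.1047]
```

View pics/w8.png

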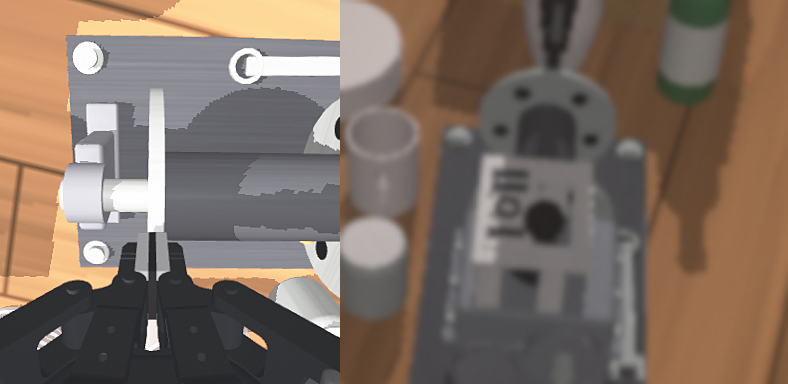

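The gap between the fingers is at full-picture column 252, where the flange (257) runs, but the grip force is 0. I check where the TCP and tips project against the visible fingers.

```bash
python3 - <<'E'
from h import *
s=ctrl.get_state(); cal=cams.get_calibration('wrist')
R=Ro.from_euler('xyz',s['tcp_rot'],degrees=True).as_matrix(); p=np.array(s['position'])
print('cam in tool',R.T@(W(cal,[0,0,0])-p), 'cam fwd in tool',R.T@np.array(cal['R'])[2])
def proj(X,cal=cal): return cv2.projectPoints(np.array(X,float),cv2.Rodrigues(np.array(cal['R']))[0],np.array(cal['t']),np.array([[cal['fx'],0,cal['cx']],[0,cal['fy'],cal['cy']],[0,0,1]]),np.array(cal['D']))[0][:,0].round(1)
for n,q in dict(tcp=[0,0,0],tip=[0,0,.017],tipfront=[.011,0,.017],tipback=[-.011,0,.017],tcpfront=[.011,0,0],up=[.011,0,-.02]).items(): print(n,proj([p+R@np.array(q)]))
ey=np.array([-.242,.970,0]);ex=np.array([.97,.242,0]); c=np.array([.5556,-.206,.105])
for th in (0,30,60,90,-30,-60,-90): 
    t=np.radians(th); print('flange',th,proj([c+.075*(np.sin(t)*ex+np.cos(t)*np.array([0,0,1]))]))
a=cv2.imread('pics/wrist8.png',0); 
for r in range(215,300,6): print(r,a[r,235:272:2])
E
```

```text
cam in tool [ 0.07667352 -0.00103901 -0.15003588] cam fwd in tool [-3.02682307e-01 -3.38888111e-04  9.53091447e-01]
tcp [[254.  240.3]]
tip [[253.9 226.4]]
tipfront [[253.9 208.2]]
tipback [[253.8 244. ]]
tcpfront [[254.1 220.6]]
up [[254.4 238.7]]
flange 0 [[254.4 242. ]]
flange 30 [[253.9 292.6]]
flange 60 [[253.5 302.1]]
flange 90 [[253.2 282.7]]
flange -30 [[254.7 165.1]]
flange -60 [[254.6 105.4]]
flange -90 [[254.3  86.2]]
215 [148 145 144 144 144 144 163 255 253 253 253 253 253 254 255  84 103 103
 103]
221 [144 145 145 145 144 142 200 255 253 253 253 253 253 253 255  85 100 101
 100]
227 [139 140 139 140 140 140 197 255 253 255 214 219 218 221 193  90  96  97
  97]
233 [142 145 162 161 160 160 161  52  23  27  72 161 156 155 159 168  94  90
  91]
239 [143 149 156 156 156 156 163  65  39  41  77 162 156 156 157 160 103  78
  77]
245 [ 39 138 158 156 156 156 165  45  40  40  49 164 156 156 156 157 116  42
  48]
251 [ 31 165 156 156 156 156 166  42  40  41  46 163 156 156 156 156 169  35
  45]
257 [ 83 161 156 156 156 156 167  27  41  39  22 165 156 155 156 156 163  69
  50]
263 [132 157 155 156 155 156 146  30  40  40  28 152 156 156 155 155 158 102
  44]
269 [156 157 154 153 153 153 145  28  41  39  25 151 153 153 154 154 156 136
  41]
275 [ 46  46  47  42  44 212 200  42  56  55  39 209 204  40  42  47  46  46
  46]
281 [49 48 47 46 45 43 34 52 56 57 52 35 43 47 47 47 47 49 57]
287 [46 46 45 47 47 43 45 57 55 57 57 45 44 48 47 46 47 46 46]
293 [46 47 47 47 46 39 46 57 57 56 58 46 41 47 47 48 47 47 48]
299 [47 46 47 47 43 47 44 57 55 57 56 44 43 44 47 45 47 46 47]
```

Both the picture (visible tips at row 230, predicted 208) and the ball chord say the real fingertips stand about 28 mm short of the reported TCP reach. The jaws therefore shut about 9 mm above the rim. I reopen, go about 25 mm lower and pinch.

Call:
drive_tool(
  rows=[
    [[0, 0.005, 0, 0], [0, 0.005, 0, 0], [0, 0.005, 0, 0], [0, 0.005, 0.04, 0], [0, 0.005, 0.08, 0], [0, 0.005, 0.12, 0], [0, 0.005, 0.12, 0]],
  ],
  fingers=40,
)

```text
t: 16.15
position: [0.5552, -0.205, 0.1527]
tcp_rot: [180.0, -0.1, -165.8]
wrist_force: [-0.5, 1.1, -0.4]
grip_width: 0.0395
grip_force: 0.0
```

Call:
drive_tool(
  rows=[
    [[0, 0, 0, 0], [0, 0, 0, 0], [0, 0, 0, 0], [0, 0, 0, 0], [0, 0, 0, 0], [0, 0, 0, 0]],
  ],
  fingers=0,
  newtons=22,
)

```text
t: 16.9
position: [0.5557, -0.2046, 0.154]
tcp_rot: [180.0, 0.0, -165.8]
wrist_force: [-1.9, 5.2, 5.9]
grip_width: 0.0073
grip_force: 26.2
```

Pinched (7.3 mm, 26 N). Now I lead it in an arc in small steps, watching the force.

Call:
drive_tool(
  rows=[
    [[0.02, 0, 0.001, 0], [0.04, 0, 0.003, 0], [0.058, 0, 0.005, 0], [0.078, 0, 0.009, 0]],
  ],
)

```text
t: 17.4
position: [0.5431, -0.2076, 0.1527]
tcp_rot: [-180.0, 0.3, -165.7]
wrist_force: [5.3, 6.8, 5.9]
grip_width: 0.0072
grip_force: 26.6
```

Call:
drive_tool(
  rows=[
    [[0.02, 0, 0.005, 0], [0.037, 0, 0.011, 0], [0.055, 0, 0.018, 0]],
  ],
)

```text
t: 17.77
position: [0.5321, -0.2103, 0.1494]
tcp_rot: [180.0, 0.3, -165.7]
wrist_force: [2.2, 7.7, 10.6]
grip_width: 0.0071
grip_force: 27.7
```

Call:
drive_tool(
  rows=[
    [[0.015, 0, 0.006, 0], [0.03, 0, 0.014, 0], [0.042, 0, 0.021, 0]],
  ],
)

```text
t: 18.15
position: [0.5235, -0.2124, 0.1453]
tcp_rot: [180.0, 0.2, -165.7]
wrist_force: [1.0, 10.0, 16.5]
grip_width: 0.0075
grip_force: 28.9
```

Call:
drive_tool(
  rows=[
    [[0.015, 0, 0.01, 0], [0.03, 0, 0.021, 0], [0.042, 0, 0.031, 0]],
  ],
)

```text
t: 18.52
position: [0.5212, -0.2131, 0.143]
tcp_rot: [-179.9, 0.9, -165.6]
wrist_force: [7.2, 19.0, 43.6]
grip_width: 0.0076
grip_force: 33.5
```

```bash
python3 - <<'E'
from h import *
s=st(); print(s['moment'])
# visual drum rotation between early and now: track flange holes on top view
for c in ('top','side'):
    cal,im=shot(c,c+'9.png'); find(c,cal,['dogs','knob'])
E
```

```text
{'t': np.float64(18.525), 'joints': array([  3.9033,  29.6458,  20.8619, 106.7761, -14.9214,  45.421 ,
       137.1142]), 'position': array([ 0.5212, -0.2131,  0.143 ]), 'tcp_rot': array([-179.8819,    0.8684, -165.5678]), 'wrist_force': array([ 7.1679, 18.9557, 43.6329]), 'grip_width': np.float64(0.0076), 'grip_force': np.float64(33.5148)}
[ 4.54130797 -1.49796721 -0.29333615]
top knob 0.6 [ 6.683e-01  4.400e-01 -2.000e-04]
top knob 0.52 [0.4897 0.0805 0.2724]
side dogs 0.38 [ 4.323e-01 -4.280e-01  1.000e-04]
side knob 0.56 [0.4942 0.0275 0.2244]
side knob 0.47 [0.4866 0.0791 0.2677]
```

Resistance went up to about 33 N tangential at some 33°, well above the free 4–8 N, so it looks like the stop. I back off, re-pinch without strain, and confirm by turning gently each way.

Call:
drive_tool(
  rows=[
    [[-0.015, 0, -0.012, 0], [-0.03, 0.005, -0.025, 0], [-0.03, 0.005, -0.025, 0]],
  ],
)

```text
t: 19.2
position: [0.5221, -0.2127, 0.1439]
tcp_rot: [-179.9, 0.3, -165.7]
wrist_force: [7.2, 5.5, 5.2]
grip_width: 0.0071
grip_force: 28.2
```

Call:
drive_tool(
  rows=[
    [[0, 0, 0, 0], [0, 0, 0, 0], [0, 0, 0, 0]],
  ],
  fingers=35,
)

```text
t: 19.58
position: [0.5188, -0.2138, 0.1428]
tcp_rot: [-180.0, -0.0, -165.8]
wrist_force: [0.5, -0.9, -0.0]
grip_width: 0.0351
grip_force: 0.0
```

Call:
drive_tool(
  rows=[
    [[0, 0.01, 0, 0], [0, 0.01, 0, 0], [0, 0.01, 0, 0], [0, 0.01, 0, 0], [0, 0.01, 0, 0], [0, 0.01, 0, 0]],
  ],
  fingers=0,
  newtons=22,
)

```text
t: 20.32
position: [0.5192, -0.2132, 0.1431]
tcp_rot: [-179.8, 0.1, -165.9]
wrist_force: [2.4, -6.2, -1.8]
grip_width: 0.0072
grip_force: 28.4
```

Call:
drive_tool(
  rows=[
    [[0.01, 0, 0.007, 0], [0.02, 0, 0.014, 0], [0.03, 0, 0.022, 0]],
  ],
)

```text
t: 20.7
position: [0.5182, -0.2137, 0.1421]
tcp_rot: [-179.7, 0.6, -165.8]
wrist_force: [6.3, 5.0, 34.5]
grip_width: 0.0072
grip_force: 33.7
```

Call:
drive_tool(
  rows=[
    [[-0.01, 0, -0.007, 0], [-0.03, 0, -0.022, 0], [-0.05, 0, -0.035, 0], [-0.07, 0, -0.046, 0]],
  ],
)

```text
t: 21.2
position: [0.525, -0.2118, 0.1469]
tcp_rot: [-179.9, -0.2, -165.9]
wrist_force: [-1.0, -9.4, -10.5]
grip_width: 0.007
grip_force: 26.4
```

Call:
drive_tool(
  rows=[
    [[-0.016, 0, -0.008, 0], [-0.03, 0, -0.014, 0], [-0.03, 0, -0.014, 0]],
  ],
)

```text
t: 21.58
position: [0.5309, -0.2104, 0.1497]
tcp_rot: [-179.9, -0.2, -165.9]
wrist_force: [-0.5, -9.0, -8.5]
grip_width: 0.0075
grip_force: 26.3
```

Forward is dead; backward is free so far (about 13°). I continue back to find the other end of the play.

Call:
drive_tool(
  rows=[
    [[-0.02, 0, -0.008, 0], [-0.035, 0, -0.013, 0], [-0.035, 0, -0.013, 0]],
  ],
)

```text
t: 21.95
position: [0.5375, -0.2088, 0.1522]
tcp_rot: [-179.9, -0.2, -165.9]
wrist_force: [-1.0, -8.7, -7.8]
grip_width: 0.0072
grip_force: 25.8
```

Call:
drive_tool(
  rows=[
    [[-0.02, 0, -0.006, 0], [-0.035, 0, -0.01, 0], [-0.035, 0, -0.01, 0]],
  ],
)

```text
t: 22.32
position: [0.5413, -0.2079, 0.1533]
tcp_rot: [-180.0, -0.5, -166.0]
wrist_force: [-9.0, -11.1, -10.3]
grip_width: 0.0072
grip_force: 25.2
```

Call:
drive_tool(
  rows=[
    [[-0.015, 0, -0.003, 0], [-0.015, 0, -0.003, 0]],
  ],
)

```text
t: 22.58
position: [0.5419, -0.2077, 0.1535]
tcp_rot: [180.0, -0.7, -166.1]
wrist_force: [-15.4, -11.7, -7.2]
grip_width: 0.0072
grip_force: 25.2
```

It is dead both ways with about 21° of play, so the dogs are in. I relax, release, and retreat upwards.

Call:
drive_tool(
  rows=[
    [[0.04, 0, 0.006, 0], [0.04, 0, 0.006, 0]],
  ],
)

```text
t: 22.82
position: [0.5404, -0.2081, 0.1532]
tcp_rot: [-179.8, -0.1, -165.9]
wrist_force: [4.7, -8.9, -16.8]
grip_width: 0.0075
grip_force: 24.5
```

Call:
drive_tool(
  rows=[
    [[0, 0, 0, 0], [0, 0, 0, 0], [0, 0, 0, 0], [0, 0, -0.2, 0], [0, 0, -0.5, 0], [0, 0, -0.8, 0], [0, 0, -0.9, 0], [0, 0, -0.9, 0]],
  ],
  fingers=40,
)

```text
t: 23.82
position: [0.5415, -0.2059, 0.3362]
tcp_rot: [-179.9, 0.2, -165.8]
wrist_force: [-0.8, -0.7, -1.0]
grip_width: 0.0403
grip_force: 0.0
```

```bash
python3 - <<'E'
from h import *
s=st()
for c in ('wrist','top','side'):
    cal,im=shot(c,c+'10.png'); find(c,cal,['knob','stem','crank','spanner','mug','grease_tin'])
E
```

```text
{'t': np.float64(23.825), 'joints': array([ -0.5665,  21.5627,  25.3338,  87.3993,  -9.5105,  72.9723,
       130.2178]), 'position': array([ 0.5415, -0.2059,  0.3362]), 'tcp_rot': array([-1.799156e+02,  1.797000e-01, -1.657564e+02]), 'wrist_force': array([-0.7633, -0.7223, -1.0398]), 'grip_width': np.float64(0.0403), 'grip_force': np.float64(0.0)}
wrist spanner 0.62 [ 0.4282 -0.0634  0.008 ]
wrist mug 0.75 [ 0.7261 -0.1378  0.0033]
wrist grease_tin 0.77 [0.6787 0.0047 0.0023]
top knob 0.61 [0.4896 0.0783 0.2729]
top stem 0.51 [0.4886 0.059  0.217 ]
top crank 0.69 [ 0.4408  0.1902 -0.0047]
top crank 0.69 [ 0.6688  0.4383 -0.004 ]
top spanner 0.58 [ 0.422  -0.0623  0.0082]
top spanner 0.55 [ 0.5406 -0.1374  0.1038]
top mug 0.6 [ 0.7217 -0.1397  0.0023]
top grease_tin 0.9 [ 0.6784  0.0047 -0.0046]
side knob 0.69 [0.488  0.0768 0.2663]
side knob 0.4 [0.5265 0.0657 0.2234]
side stem 0.48 [0.4913 0.0552 0.2195]
side crank 0.58 [ 0.4455  0.1919 -0.0058]
side spanner 0.48 [ 0.4213 -0.0626  0.0077]
side mug 0.56 [ 0.7197 -0.1383  0.0015]
side grease_tin 0.87 [6.786e-01 6.400e-03 1.000e-04]
```

The lever is home in the one-bar notch, the other things are in place, and nothing is touched.

```bash
python3 -c "
from bench import ctrl
print(ctrl.sign_off())"
```

```text
the job is handed in; nothing more can be done
None
```

The winch is in slow gear: the lever is home in the one-bar notch, the drum stops dead both ways with about 21° of play, everything is let go, and I handed the job in just after 24 s; the stop was tested with up to about 35 N at the rim.

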